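# Pack the picture-hanging kit

### The job

Pack the picture-hanging kit for a canvas delivery: lift the wooden kit box's lid right back until it rests on its stop and leave it open, pour all the aluminium stand-offs from the red cup into the green-lined compartment, and put every wooden cleat into the other compartment. Stand the emptied cup upright in the middle of the round cork coaster, and leave the tape, stapler, tins and glue where they are.

Things in the scene. Friction and masses are not known exactly. Their poses are not given: they have to be found in the camera images.
- kit_box: Fixed wooden kit box, 170 (x) x 300 (y) x 80 mm high, walls, floor and middle divider 6 mm thick. Origin: centre of its underside, on the bench. Its x axis points to the hinged back; its front faces the robot. A divider across the middle (at y = 0, as high as the walls) makes two equal compartments, each 158 x 141 mm inside and 74 mm deep.
- standoff_bay (a point): Centre of the inner floor of the green-lined compartment (box -y half, the robot's right), 6 mm above the bench. The stand-offs go here.
- cleat_bay (a point): Centre of the inner floor of the plain wood compartment (box +y half, the robot's left), 6 mm above the bench. The cleats go here.
- lid (a joint): Opening angle of the box lid (rad): 0 shut, 1.95 on its stop, leaning back past upright. It turns freely: let go before about 1.57 it falls shut, past it it falls back onto the stop. The lid is a 174 x 300 x 8 mm light wood board of 0.28 kg, hinged along the top of the back wall; shut, its top is 88 mm above the bench.
- lid_handle (a point): Middle of the grip of the steel bow handle on the lid: a round bar 10 mm thick, 100 mm long, along the lid's y, its axis 38 mm above the lid's underside (27 mm clear under it), 24 mm behind the lid's front edge. It moves with the lid on a circle about lid_hinge: 150 mm along the lid and 38 mm out. Its axes are those of the lid (x runs to the hinge, z out of the lid's top).
- lid_hinge (a point): Middle of the lid's hinge line (along the box's y), on the top of the box's back wall: 85 mm behind the box's middle and 80 mm above the bench.
- cup: Loose red cup, round and open, 90 mm high, 64 mm across at the foot and 70 mm at the rim, 3 mm wall, 4 mm floor, about 90 g empty. Origin: centre of its underside; z runs to the mouth. It starts upright on the bench with the stand-offs in it. About 68 mm across at 60 mm height.
- coaster: Fixed round cork coaster, 110 mm across, 5 mm thick; origin: centre of its underside. The empty cup goes on it.
- standoff1: Aluminium wall stand-off, a solid polished cylinder 17 mm across and 24 mm long, 15 g, slippery (friction about 0.35); origin: its centre; z along its axis. Starts standing on the floor of the cup. Four to seven are there; an absent one reads None all the time.
- standoff2: Aluminium wall stand-off, a solid polished cylinder 17 mm across and 24 mm long, 15 g, slippery (friction about 0.35); origin: its centre; z along its axis. Starts standing on the floor of the cup. Four to seven are there; an absent one reads None all the time.
- standoff3: Aluminium wall stand-off, a solid polished cylinder 17 mm across and 24 mm long, 15 g, slippery (friction about 0.35); origin: its centre; z along its axis. Starts standing on the floor of the cup. Four to seven are there; an absent one reads None all the time.
- standoff4: Aluminium wall stand-off, a solid polished cylinder 17 mm across and 24 mm long, 15 g, slippery (friction about 0.35); origin: its centre; z along its axis. Starts standing on the floor of the cup. Four to seven are there; an absent one reads None all the time.
- standoff5: Aluminium wall stand-off, a solid polished cylinder 17 mm across and 24 mm long, 15 g, slippery (friction about 0.35); origin: its centre; z along its axis. Starts standing on the floor of the cup. Four to seven are there; an absent one reads None all the time.
- standoff6: Aluminium wall stand-off, a solid polished cylinder 17 mm across and 24 mm long, 15 g, slippery (friction about 0.35); origin: its centre; z along its axis. Starts standing on the floor of the cup. Four to seven are there; an absent one reads None all the time.
- standoff7: Aluminium wall stand-off, a solid polished cylinder 17 mm across and 24 mm long, 15 g, slippery (friction about 0.35); origin: its centre; z along its axis. Starts standing on the floor of the cup. Four to seven are there; an absent one reads None all the time.
- cleat1: Loose wooden cleat: a light bar 120 (x) x 30 (y) x 20 mm high with a blue stripe along its top, 50 g; origin: centre of its underside, lying flat on the bench at first. Two or three are there; an absent one reads None all the time.
- cleat2: Loose wooden cleat: a light bar 120 (x) x 30 (y) x 20 mm high with a blue stripe along its top, 50 g; origin: centre of its underside, lying flat on the bench at first. Two or three are there; an absent one reads None all the time.
- cleat3: Loose wooden cleat: a light bar 120 (x) x 30 (y) x 20 mm high with a blue stripe along its top, 50 g; origin: centre of its underside, lying flat on the bench at first. Two or three are there; an absent one reads None all the time.
- tape: Bystander: roll of yellow tape lying flat, 70 mm across, 24 mm high; leave it.
- stapler: Bystander: dark staple gun, 150 x 30 x 79 mm, lying beyond the box; origin: centre of its underside; leave it.
- glue: Bystander: white glue bottle, 60 mm across, 150 mm high; leave it.
- tin: Bystander: paint tin, 100 mm across, 110 mm high; leave it.
- tin2: Bystander: blue paint tin, 84 mm across, 100 mm high; leave it.
- cup_rim (a point): Centre of the cup's mouth, 90 mm above its underside along the cup's z.
There are look-alikes about, which are no part of the job. What is shaped like the cleat1 but orange or pink is not meant.

How it is judged:
By the outcome, as a careful person would: the job done as asked, in the order asked, and still so for the second after the job is handed in, with the robot touching nothing.
Of cleat1, cleat2, cleat3 only 2 to 3 are there at a start; the rules pass over those that are not, and their reading is None.
Of standoff1, standoff2, standoff3, standoff4, standoff5, standoff6, standoff7 only 4 to 7 are there at a start; the rules pass over those that are not, and their reading is None.
At some moment in a run one of cleat1, cleat2, cleat3 may be knocked a few centimetres aside while the robot is not near it.
It also fails if it takes over 210 s, if anything falls off the work surface, if the arm or the gripper's body presses on something with over 40 N, if the wrist force passes 120 N, or if a joint passes its speed limit or range.

### The arm

A 6-joint arm with a two-finger parallel gripper is mounted at the origin on the work surface. World frame = base frame: x ahead of the robot, y to its left, z up, the work surface at z = 0. Lengths are in mm, angles in rad, forces in N, time in s.
With the tool pointing down it reaches from about 400 to 825 mm from the base axis. Payload 7 kg.
Tool frame: the origin (TCP) lies at the very end of the fingers, on their centre line; the grasp point (between the pads) lies 19 mm behind it; z points along the fingers, y is the line along which they close (so a half turn about z gives the same grasp; the last joint's range is limited). The gripper opens to 88 mm and grips with 3 to 60 N. Pads are 19 mm wide; open, the fingers measure 130 mm over their backs; the gripper's body (78 mm by 193 mm) begins 47 mm behind the grasp point.
Start: joints at [1.497, 0.359, 0.012, 0, -1.224, -0.288], TCP at [238.929, 631.275, 226.561] pointing down, gripper open.
Joint ranges: [-3.07, 3.07], [-1.43, 2.12], [-1.02, 1.25], [-3.03, 1.67], [-3.05, -0], [-3.03, 3.03]. Speed limits (rad/s): [2.39, 2.39, 3.01, 3.14, 3.14, 3.14].

### API

Orientations are given as a unit quaternion [x, y, z, w].
In Python, from plant import bot gives the robot as it stands. Calls block until the motion is done:
- bot.move_ptp(position, orientation): joint-space move of the TCP to a pose.
- bot.line_to(position, velocity=150, ori=None): straight line of the TCP; ori=None keeps the orientation; velocity is the mean speed in mm/s.
- bot.move_joints(angles): joint-space move.
- bot.move_gripper(opening, force=None): finger opening in mm; force is the grip in N (None keeps the last); returns when the fingers have stopped.
- bot.pause(seconds).
- bot.solve_ik(position, orientation): joint angles nearest the present ones, or None.
- bot.read_state(): the state.
- bot.camera(name): name is "scene" or "side" or "wrist"; returns the picture (384x512x3 uint8, red, green, blue); there is no depth.
- bot.get_calibration(name): a dict with "fx", "fy", "cx", "cy" (pixels), "distortion" ([k1, k2, p1, p2, k3] as OpenCV has them; the pictures are not rectified), "view" (4x4, takes a point from world to camera coordinates); the wrist camera has in their place "T_tool_cam" (4x4, takes a point from camera to tool coordinates, whose origin is the TCP and whose axes are the flange's). Camera axes: x right, y up, looking along -z (the intrinsics and any distortion apply to the point x, -y, -z); pixel columns grow to the right and rows downward; lengths in mm; the calibration is good to about 2 mm. A picture is of the moment at which its call begins: read the wrist's pose just before it. get_calibration takes no time and is no camera call.
A pose or a line that the arm cannot do raises bot.Unreachable and nothing moves.
- bot.close_job(): hands the job in; it is judged then, once.
The state is a dict: "t": time; "joint_pos": joint angles; "qvel": joint speeds; "tau": joint torques, N m; "tcp_pos": TCP position; "eef_rot": TCP orientation; "contact_force": force on the tool from outside, world axes, zero at the start; "moment": the same for the moment, N m; "width": finger opening in mm; "finger_force": force on a finger pad.
Only numpy, scipy, OpenCV 4.12 (cv2) and the standard library are available. Lean on these libraries where they do the work, as an engineer would, in place of code of your own. Each camera call takes 0.05 s, during which the arm holds its last target. There are 200 camera calls.

## Working session

There is one attempt and no reset: what is moved stays moved. The work goes in short steps, each a Python script; the robot and the scene stay as the last script left them, time stands still between calls to the robot, and variables do not carry over. Pictures are saved under pics/ and viewed, at most 16 in all, crops included, and the job is handed in when it is done.

```bash
ls; mkdir -p pics; cat > h.py <<'E'
import numpy as np, cv2
from plant import bot
from scipy.spatial.transform import Rotation as R
def cam(name):
    """picture + (K, dist, c2w) with c2w 4x4 in camera axes x right,y up"""
    c=bot.get_calibration(name); s=bot.read_state(); im=bot.camera(name)
    K=np.array([[c['fx'],0,c['cx']],[0,c['fy'],c['cy']],[0,0,1.]])
    if 'view' in c: M=np.linalg.inv(np.array(c['view']))
    else:
        T=np.eye(4);T[:3,:3]=R.from_quat(s['eef_rot']).as_matrix();T[:3,3]=s['tcp_pos']; M=T@np.array(c['T_tool_cam'])
    return im,(K,np.array(c['distortion'],float),M)
def rays(px,C):
    K,d,M=C; u=cv2.undistortPoints(np.array(px,float).reshape(-1,1,2),K,d).reshape(-1,2)
    v=np.c_[u[:,0],-u[:,1],-np.ones(len(u))]@M[:3,:3].T
    return M[:3,3],v
def on_plane(px,C,z):
    o,v=rays(px,C); return o+v*((z-o[2])/v[:,2])[:,None]
def tri(px1,C1,px2,C2):
    A=np.zeros((3,3));b=np.zeros(3)
    for p,C in((px1,C1),(px2,C2)):
        o,v=rays([p],C);v=v[0]/np.linalg.norm(v[0]);P=np.eye(3)-np.outer(v,v);A+=P;b+=P@o
    return np.linalg.solve(A,b)
def proj(P,C):
    K,d,M=C; q=(np.atleast_2d(P)-M[:3,3])@M[:3,:3]; q=q*[1,-1,-1]
    return cv2.projectPoints(q,np.zeros(3),np.zeros(3),K,d)[0].reshape(-1,2)
def save(n,im): cv2.imwrite('pics/'+n,cv2.cvtColor(im,cv2.COLOR_RGB2BGR))
def down(yaw): # tool down; closing axis y at angle yaw (rad) in world xy
    y=np.array([np.cos(yaw),np.sin(yaw),0]);z=np.array([0,0,-1.]);return R.from_matrix(np.c_[np.cross(y,z),y,z]).as_quat()
E
python3 - <<'E'
from h import *
s=bot.read_state();print(s['t'],s['eef_rot'],s['tcp_pos'])
a,A=cam('scene');b,B=cam('side');w,W=cam('wrist')
save('s0.png',a);save('d0.png',b);save('w0.png',w)
for C in(A,B,W):print(C[0][0,0],C[1],C[2].round(2).tolist())
E
```

```text
pics
0.0 [ 9.83671453e-01 -1.79971670e-01 -8.05946300e-05  8.14591212e-04] [238.77139785 630.85202522 225.61587208]
447.8380243031055 [-0.02025991  0.          0.          0.          0.        ] [[-0.09, -0.76, 0.64, 1425.98], [1.0, -0.07, 0.06, 163.74], [-0.0, 0.64, 0.76, 1123.98], [0.0, 0.0, 0.0, 1.0]]
425.24199439753477 [-0.10341415  0.          0.          0.          0.        ] [[0.98, 0.16, -0.14, 323.43], [-0.21, 0.73, -0.65, -939.76], [-0.0, 0.66, 0.75, 1260.36], [0.0, 0.0, 0.0, 1.0]]
268.13688921390224 [-0.06356178  0.          0.          0.          0.        ] [[-0.35, 0.9, 0.24, 303.27], [-0.94, -0.34, -0.09, 605.32], [0.0, -0.26, 0.97, 384.26], [0.0, 0.0, 0.0, 1.0]]
```

View pics/s0.png

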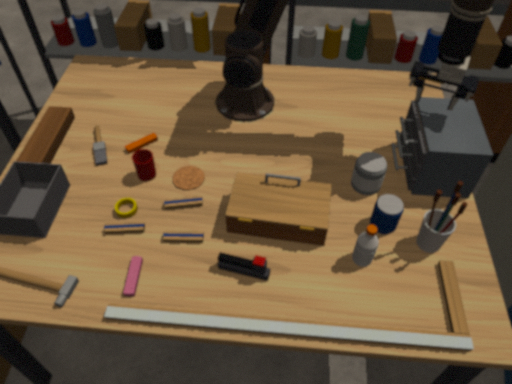

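View pics/d0.png

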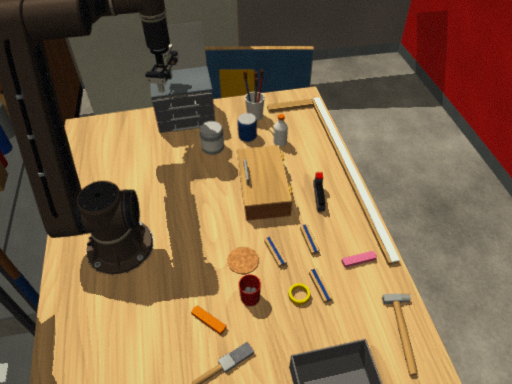

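Three blue-striped cleats (scene ≈(183,203), (125,228), (183,237)), cup (145,165), coaster (188,177), box (280,208) with its handle at (283,181); the orange and pink bars are look-alikes. Next I measure them from both views.

```bash
cat > seg.py <<'E'
from h import *
def blobs(m,lo=20):
    n,l,st,c=cv2.connectedComponentsWithStats(m.astype(np.uint8)); return [(l==i) for i in range(1,n) if st[i,4]>=lo]
def hsv(im): return [x.astype(int) for x in cv2.split(cv2.cvtColor(im,cv2.COLOR_RGB2HSV))]
def pts(b): ys,xs=np.nonzero(b); return np.c_[xs,ys].astype(float)
def blue(im):
    h,s,v=hsv(im); return (h>100)&(h<130)&(s>90)&(v>40)
def stripe(b,C,z=20):
    P=on_plane(pts(b),C,z)[:,:2]; c=P.mean(0); w,V=np.linalg.eigh(np.cov((P-c).T)); d=V[:,1]
    t=(P-c)@d; return c+d*(t.max()+t.min())/2,np.arctan2(d[1],d[0])%np.pi,np.ptp(t),2*np.sqrt(3*w[0])
E
python3 - <<'E'
from seg import *
ims={n:cam(n) for n in('scene','side')}
for n,(im,C) in ims.items():
    print(n)
    for b in blobs(blue(im)):
        if len(pts(b))>600: continue
        c,a,L,w=stripe(b,C)
        if c[0]<1000 and abs(c[1])<500: print('blue',pts(b).mean(0).round(1),len(pts(b)),c.round(1),round(a,3),round(L),round(w))
    h,s,v=hsv(im)
    for nm,m in(('red',((h<6)|(h>174))&(s>150)&(v>40)),('yel',(h>24)&(h<33)&(s>170)&(v>90))):
        for b in blobs(m,60):
            p=pts(b).mean(0); g=on_plane([p],C,45 if nm=='red' else 24)[0]
            if 0<g[0]<1000 and abs(g[1])<600: print(nm,p.round(1),len(pts(b)),g.round(0),pts(b).min(0),pts(b).max(0))
a,A=ims['scene'];b,B=ims['side']
save('ac.png',np.hstack([cv2.resize(a[140:260,100:360],None,fx=3,fy=3,interpolation=2)])) 
save('bc.png',cv2.resize(b[130:310,190:340],None,fx=3.3,fy=3.3,interpolation=2))
E
```

```text
scene
red [144.  164.2] 458 [ 422. -294.   45.] [133. 150.] [154. 179.]
red [258.6 261.3] 107 [763. 120.  45.] [252. 256.] [265. 266.]
yel [125.3 206.1] 137 [ 588. -316.   24.] [115. 198.] [135. 214.]
side
blue [309.9 238.8] 55 [ 672.2 -118. ] 1.647 118 7
blue [275.5 250.7] 59 [ 541. -144.] 1.795 115 7
blue [320.6 284.5] 75 [ 655.7 -304.6] 1.724 117 8
red [249.6 289.3] 450 [ 423. -288.   45.] [239. 275.] [259. 305.]
yel [298.9 292.5] 149 [ 578. -321.   24.] [289. 283.] [309. 302.]
```

View pics/ac.png

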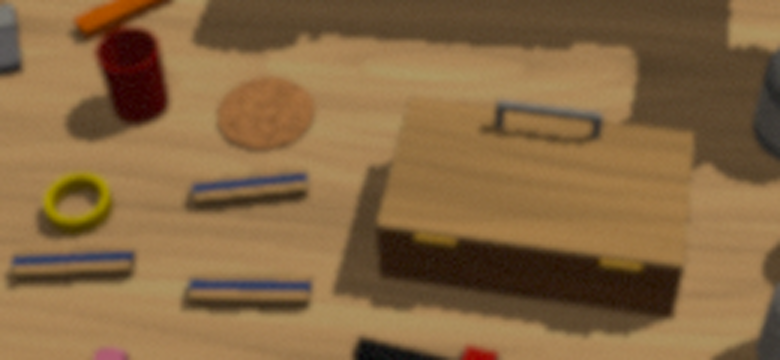

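View pics/bc.png

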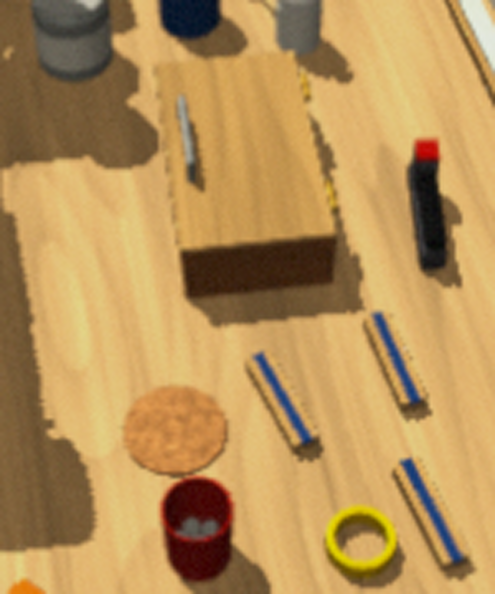

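Close-up: box's lid corners, handle ends and coaster are clear; hinge (yellow) is on the far side. I triangulate these picks.

```bash
python3 - <<'E'
from seg import *
(a,A),(b,B)=cam('scene'),cam('side')
f=lambda p,s,o:(np.array(p)+.5)/s-.5+o
S=lambda x,y:f((x,y),3,(100,140)); D=lambda x,y:f((x,y),3.3,(190,130))
for n,p,q in(('F-',(405,97),(182,248)),('F+',(692,133),(158,65)),('H+',(685,262),(300,52)),('H-',(380,228),(333,235)),('h-',(500,105),(192,177)),('h+',(600,116),(182,97)),
   ('cup rim',(129,46),(198,507)),('cleatA-',(193,190),(312,440)),('cleatA+',(307,178),(258,356)),('cleatB-',(190,287),(418,400)),('cleatB+',(310,285),(376,316)),('cleatC-',(13,261),(460,562)),('cleatC+',(133,256),(406,463)),('coaster',(266,112),(175,429))):
    P=tri(S(*p),A,D(*q),B); print(n,P.round(1),'resid',(proj(P,A)[0]-S(*p)).round(1),(proj(P,B)[0]-D(*q)).round(1))
E
```

```text
F- [467.9  20.6  88.7] resid [ 0.6 -0.6] [0.5 0.5]
F+ [490.9 319.1  85.3] resid [-0.  0.] [-0. -0.]
H+ [663.8 305.6  90.1] resid [-1.   1.1] [-0.7 -0.8]
H- [635.1  14.6  77.6] resid [ 0.4 -0.4] [0.3 0.3]
h- [491.7 116.6 103.1] resid [-1.2  1.3] [-1. -1.]
h+ [504.8 222.8 118.1] resid [ 0.2 -0.2] [0.2 0.2]
cup rim [ 423.  -290.2   88.7] resid [-0.2  0.1] [-0.2 -0.1]
cleatA- [ 559.4 -199.2   17.7] resid [-0.  0.] [-0. -0.]
cleatA+ [528.6 -82.   13.9] resid [ 0.1 -0.1] [0.1 0.1]
cleatB- [ 681.4 -174.9   16.6] resid [ 0.2 -0.1] [0.1 0.1]
cleatB+ [667.6 -56.4  14.9] resid [-0.1  0.1] [-0.1 -0.1]
cleatC- [ 667.  -363.2   15.9] resid [-0.1  0.1] [-0.1 -0.1]
cleatC+ [ 647.5 -243.3   13.3] resid [-0.1  0.1] [-0.1 -0.1]
coaster [ 4.255e+02 -1.468e+02  3.000e-01] resid [ 0.2 -0.2] [0.2 0.2]
```

```bash
cat >> h.py <<'E'
def tool(azim,eps,roll=0):
    """approach a: heading azim, eps below horizontal; closing axis horizontal, then rolled about a"""
    a=np.array([np.cos(azim)*np.cos(eps),np.sin(azim)*np.cos(eps),-np.sin(eps)])
    y=np.array([-np.sin(azim),np.cos(azim),0]); y=R.from_rotvec(a*roll).apply(y)
    return R.from_matrix(np.c_[np.cross(y,a),y,a])
E
python3 - <<'E'
from h import *
J=lambda p,q:(lambda r:None if r is None else np.round(r,2).tolist())(bot.solve_ik(list(p),list(q)))
print('home q',[round(x,2) for x in bot.read_state()['joint_pos']])
for yaw in(-.085,-.085+np.pi): print('handle',yaw,J([500,170,220],down(yaw)))
yaw=-.085; c,s=np.cos(yaw),np.sin(yaw)
hx,hy=651,158
for th,b in((0,0),(.6,0),(1.2,0),(1.7,0),(1.7,.2),(1.85,.2),(1.7,-.2)):
  phi=2.894-th; d,z=154.7*np.cos(phi),80+154.7*np.sin(phi)
  for k in(0,np.pi):
    Rm=tool(yaw,np.pi/2+b,k); a=Rm.as_matrix()[:,2]
    print('lid',th,b,k,J(np.array([hx+d*c,hy+d*s,z])+19*a,Rm.as_quat()))
cup=np.array([423,-290,58])
for az in(-.6,-.3,0.2):
  for e in(.15,.3,.5):
    for k in(0,np.pi):
      Rm=tool(az,e,k);a=Rm.as_matrix()[:,2]; print('cup',az,e,k,J(cup+19*a,Rm.as_quat()))
E
```

```text
home q [np.float64(1.5), np.float64(0.36), np.float64(0.01), np.float64(-0.0), np.float64(-1.22), np.float64(-0.29)]
handle -0.085 [0.7, 0.12, -0.32, 0.0, -1.13, 2.36]
handle 3.056592653589793 [0.7, 0.12, -0.32, 0.0, -1.13, -0.78]
lid 0 0 0 [0.7, 0.24, -0.48, 0.0, -0.85, -2.35]
lid 0 0 3.141592653589793 [0.7, 0.24, -0.48, 0.0, -0.85, 0.79]
lid 0.6 0 0 [0.64, 0.23, -0.29, 0.0, -1.05, -2.29]
lid 0.6 0 3.141592653589793 [0.64, 0.23, -0.29, 0.0, -1.05, 0.85]
lid 1.2 0 0 [0.55, 0.33, -0.06, 0.0, -1.18, -2.2]
lid 1.2 0 3.141592653589793 [0.55, 0.33, -0.06, 0.0, -1.18, 0.94]
lid 1.7 0 0 [0.48, 0.45, 0.1, 0.0, -1.22, -2.14]
lid 1.7 0 3.141592653589793 [0.48, 0.45, 0.1, 0.0, -1.22, 1.0]
lid 1.7 0.2 0 [0.43, 0.57, 0.32, -0.1, -1.5, -2.07]
lid 1.7 0.2 3.141592653589793 [0.43, 0.57, 0.32, -0.1, -1.5, 1.07]
lid 1.85 0.2 0 [0.42, 0.61, 0.37, -0.1, -1.51, -2.06]
lid 1.85 0.2 3.141592653589793 [0.42, 0.61, 0.37, -0.1, -1.51, 1.08]
lid 1.7 -0.2 0 [0.54, 0.35, -0.13, 0.14, -0.93, -2.27]
lid 1.7 -0.2 3.141592653589793 [0.54, 0.35, -0.13, 0.14, -0.93, 0.87]
cup -0.6 0.15 0 None
cup -0.6 0.15 3.141592653
[... 188 characters left out ...]
3 0.15 3.141592653589793 [-1.51, 1.12, -0.87, -1.96, -1.58, -1.18]
cup -0.3 0.3 0 [-1.49, 0.89, -0.9, -2.0, -1.36, 1.78]
cup -0.3 0.3 3.141592653589793 [-1.49, 0.89, -0.9, -2.0, -1.36, -1.36]
cup -0.3 0.5 0 [-1.35, 0.53, -0.85, -1.98, -0.98, 1.37]
cup -0.3 0.5 3.141592653589793 [-1.35, 0.53, -0.85, -1.98, -0.98, -1.77]
cup 0.2 0.15 0 [-1.35, 0.82, -0.5, -1.55, -1.42, 1.32]
cup 0.2 0.15 3.141592653589793 [-1.35, 0.82, -0.5, -1.55, -1.42, -1.82]
cup 0.2 0.3 0 [-1.31, 0.68, -0.52, -1.52, -1.27, 1.18]
cup 0.2 0.3 3.141592653589793 [-1.31, 0.68, -0.52, -1.52, -1.27, -1.96]
cup 0.2 0.5 0 [-1.19, 0.51, -0.52, -1.44, -1.06, 0.94]
cup 0.2 0.5 3.141592653589793 [-1.19, 0.51, -0.52, -1.44, -1.06, -2.2]
```

```bash
python3 - <<'E'
from h import *
import pickle
q=down(-.085+np.pi)
bot.move_ptp([470,170,300],q)
out=[]
for i,p in enumerate(([470,170,300],[470,120,300])):
    bot.line_to(p,200); bot.pause(.3); im,C=cam('wrist'); save(f'wh{i}.png',im); out.append((im,C)); print(C[2].round(2).tolist())
    print(proj([[500,120,118],[500,220,118]],C).round(0).tolist())
pickle.dump(out,open('wh.pkl','wb')); print(bot.read_state()['t'])
ims=[cv2.resize(i,None,fx=.78,fy=.78) for i,_ in out]; save('wh.png',np.hstack(ims))
E
```

```text
[[-1.0, -0.08, -0.02, 464.54], [0.08, -0.96, -0.25, 100.23], [0.0, -0.26, 0.97, 458.52], [0.0, 0.0, 0.0, 1.0]]
[[233.0, 144.0], [241.0, 219.0]]
[[-1.0, -0.08, -0.02, 464.62], [0.08, -0.96, -0.25, 50.7], [0.0, -0.26, 0.97, 458.4], [0.0, 0.0, 0.0, 1.0]]
[[237.0, 182.0], [245.0, 252.0]]
3.5833
```

View pics/wh.png

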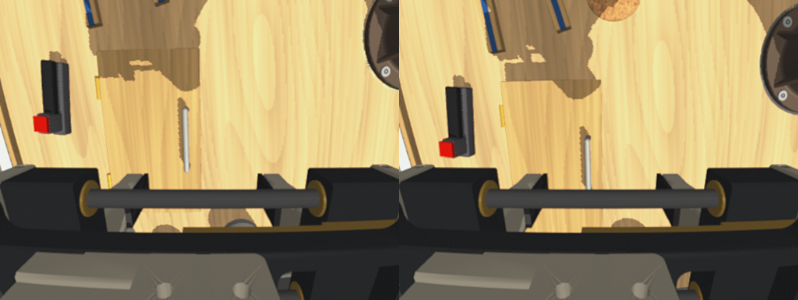

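Handle clearly visible: left view ends ≈(237,136)–(240,219) full-scale, in the right view ≈(239,176) to below the gripper bar. Extract by mask and triangulate.

```bash
python3 - <<'E'
from seg import *
import pickle
o=pickle.load(open('wh.pkl','rb')); E=[]
for (im,C) in o:
    h,s,v=hsv(im); m=(s<40)&(v>130); m[:,:200]=0;m[:,280:]=0; m[:110]=0;m[232:]=0
    b=max(blobs(m),key=lambda b:b.sum()); p=pts(b); print(len(p),p.min(0),p.max(0))
    vx,vy,x0,y0=cv2.fitLine(p.astype(np.float32),2,0,.01,.01).ravel(); f=lambda y:(x0+(y-y0)*vx/vy,y)
    E.append([f(p[:,1].min()),f(p[:,1].max())])
    for z in(116,118,120):
        g=on_plane(E[-1],C,z); d=g[1]-g[0]; print(z,g.round(1).tolist(),np.hypot(*d[:2]).round(1),np.arctan2(-d[0],d[1]).round(4))
(a,A),(b,B)=o
P=tri(E[0][0],A,E[1][0],B); print('end-',P.round(1),proj(P,A)-E[0][0])
# hinge edge / lid edges from box corner in view 0/1 (lid top front corner -y)
E
```

```text
523 [234. 139.] [242. 220.]
116 [[494.8, 114.9, 116.0], [502.8, 222.3, 116.0]] 107.7 -0.0744
118 [[494.6, 114.8, 118.0], [502.6, 221.6, 118.0]] 107.1 -0.0744
120 [[494.4, 114.7, 120.0], [502.3, 220.9, 120.0]] 106.5 -0.0744
333 [238. 178.] [245. 231.]
116 [[494.6, 115.4, 116.0], [500.4, 189.0, 116.0]] 73.8 -0.0783
118 [[494.4, 115.0, 118.0], [500.2, 188.2, 118.0]] 73.4 -0.0783
120 [[494.2, 114.6, 120.0], [500.0, 187.4, 120.0]] 73.0 -0.0783
end- [494.4 114.8 119.2] [[ 0.06723697 -0.00652449]]
```

```bash
cat >> h.py <<'E'
YAW=-.076; BX=np.array([563.3,163.3,0])   # kit box pose
def box(x,y,z): return BX+R.from_euler('z',YAW).apply([x,y,z])
def lidpose(th,be,deep=12):
    phi=np.arctan2(38,-150)-th; r=np.hypot(150,38)
    q=R.from_euler('z',YAW)*R.from_euler('y',be)*R.from_euler('z',-YAW)*R.from_quat(down(YAW+np.pi))
    return box(85+r*np.cos(phi),0,80+r*np.sin(phi))+deep*q.as_matrix()[:,2],q.as_quat()
E
cat > lid.py <<'E'
from h import *
import sys
beta=lambda th:.22*np.clip((th-.9)/.8,0,1)
ths=np.linspace(0,1.8,19)
for th in ths:
    p,q=lidpose(th,beta(th)); r=bot.solve_ik(list(p),list(q)); print(round(th,2),p.round(0),None if r is None else np.round(r,2))
if len(sys.argv)>1:
    p,q=lidpose(0,0); bot.move_gripper(40,10); bot.move_ptp(list(p+[0,0,90]),list(q)); bot.line_to(list(p),120); 
    print('pre',bot.read_state()['contact_force']); bot.move_gripper(0,10); print('w',bot.read_state()['width'])
    for th in ths[1:]:
        p,q=lidpose(th,beta(th)); bot.line_to(list(p),100,list(q)); s=bot.read_state(); print(round(th,2),np.round(s['contact_force'],1),round(s['width'],1))
        if np.linalg.norm(s['contact_force'])>50: print('STOP');break
    print(s['t'])
E
python3 lid.py
```

```text
0.0 [498. 168. 106.] [ 0.7   0.23 -0.48  0.   -0.87 -0.77]
0.1 [503. 168. 121.] [ 0.69  0.22 -0.45  0.   -0.9  -0.77]
0.2 [509. 167. 135.] [ 0.68  0.21 -0.42  0.   -0.94 -0.76]
0.3 [516. 167. 149.] [ 0.67  0.21 -0.39  0.   -0.97 -0.75]
0.4 [525. 166. 161.] [ 0.66  0.21 -0.36  0.   -1.01 -0.74]
0.5 [535. 165. 173.] [ 0.65  0.21 -0.32  0.   -1.04 -0.73]
0.6 [546. 165. 184.] [ 0.64  0.22 -0.28  0.   -1.07 -0.71]
0.7 [558. 164. 194.] [ 0.62  0.23 -0.25  0.   -1.09 -0.7 ]
0.8 [571. 163. 202.] [ 0.61  0.24 -0.21  0.   -1.12 -0.68]
0.9 [585. 162. 209.] [ 0.59  0.26 -0.17  0.   -1.14 -0.67]
1.0 [599. 161. 215.] [ 0.57  0.29 -0.1  -0.02 -1.2  -0.64]
1.1 [613. 159. 219.] [ 0.54  0.33 -0.04 -0.03 -1.25 -0.61]
1.2 [628. 158. 222.] [ 0.52  0.37  0.03 -0.05 -1.3  -0.58]
1.3 [643. 157. 223.] [ 0.5   0.41  0.09 -0.06 -1.35 -0.56]
1.4 [658. 156. 222.] [ 0.48  0.45  0.16 -0.07 -1.4  -0.54]
1.5 [673. 155. 220.] [ 0.46  0.49  0.22 -0.08 -1.45 -0.52]
1.6 [688. 154. 217.] [ 0.44  0.53  0.29 -0.1  -1.5  -0.5 ]
1.7 [702. 153. 212.] [ 0.43  0.58  0.35 -0.11 -1.54 -0.49]
1.8 [716. 152. 206.] [ 0.42  0.6   0.38 -0.1  -1.55 -0.48]
```

```bash
python3 lid.py go | tail -22; python3 - <<'E'
from h import *
a,_=cam('side'); save('d1.png',a)
E
```

```text
1.8 [716. 152. 206.] [ 0.42  0.6   0.38 -0.1  -1.55 -0.48]
pre [ 0.54992742  0.49841331 -0.97099342]
w 9.45492558918986
0.1 [-2.4  1.3 -0.3] 9.5
0.2 [-5.7  2.5  1.4] 9.7
0.3 [-8.1  2.9  2.9] 9.5
0.4 [-10.4   4.8   5.8] 9.8
0.5 [-13.4   5.   10.5] 9.5
0.6 [-12.8   2.7  13.5] 9.6
0.7 [-10.3   0.7  11.4] 9.4
0.8 [-6.4 -0.1  9.7] 9.3
0.9 [-5.1  0.2  8.1] 9.5
1.0 [-3.2  0.1  7.6] 9.7
1.1 [-2.7  0.   6.3] 9.4
1.2 [-1.4 -0.2  5.8] 9.6
1.3 [-0.1 -0.4  4.3] 9.4
1.4 [ 0.9 -1.4  2.2] 9.7
1.5 [-0.1 -3.1  1.3] 9.4
1.6 [ 0.1 -2.9  0.6] 9.4
1.7 [-0.4 -2.9 -1.2] 9.5
1.8 [-0.6 -2.4 -2.3] 9.2
12.0667
```

View pics/d1.png

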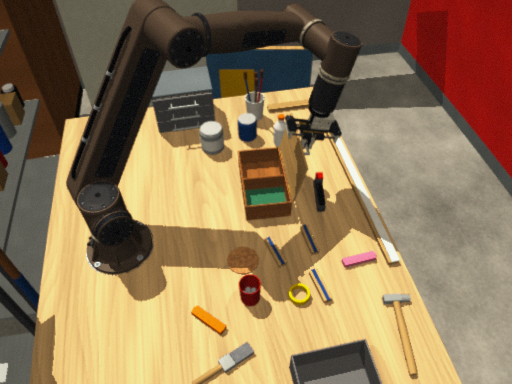

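```bash
cat >> h.py <<'E'
CUP=np.array([423.,-290,0]); GH=60  # cup foot centre, grasp height
def pourpose(az,eps,k,rho,m):
    """TCP pose holding the cup (grasped upright with tool(az,eps,k)) rolled by rho, mouth centre at m"""
    Q=tool(az,eps,k); a=Q.as_matrix()[:,2]; r=R.from_rotvec(a*rho); u=r.apply([0,0,1])
    return m-(90-GH)*u+19*a,(r*Q).as_quat(),u
E
python3 - <<'E'
from h import *
s=bot.read_state(); a=R.from_quat(s['eef_rot']).as_matrix()[:,2]
bot.move_gripper(17,10); bot.line_to(list(np.array(s['tcp_pos'])-90*a),120); bot.pause(.5)
bot.move_ptp([420,-100,400],down(np.pi)); bot.move_gripper(88,10)
im,_=cam('side'); save('d2.png',im)
lim=np.array([[-3.07,3.07],[-1.43,2.12],[-1.02,1.25],[-3.03,1.67],[-3.05,0],[-3.03,3.03]])
ik=lambda p,q:bot.solve_ik(list(p),list(q))
for az in(-.2,0,.2,.4,.6):
 for e in(.2,.35):
  for k in(0,np.pi):
   Q=tool(az,e,k);a=Q.as_matrix()[:,2];g=CUP+[0,0,GH]+19*a
   pr=[ik(g-100*a,Q.as_quat()),ik(g,Q.as_quat()),ik(g+[0,0,130],Q.as_quat())]
   if any(x is None for x in pr): continue
   for az2 in(-.076,.2,.4,.6):
    for sg in(1,-1):
     js=[]
     for rho in np.arange(0,2.81,.4):
        u=pourpose(az2,e,k,sg*rho,np.zeros(3))[2]; lat=R.from_euler('z',-YAW).apply(u)
        p,q,u=pourpose(az2,e,k,sg*rho,box(-20,-73.5-25*np.sign(lat[1])*min(1,rho),175+ 40*max(0,u[2])))
        r=ik(p,q)
        if r is None: break
        js.append(r)
     if len(js)==8:
        js=np.array(js); mar=np.minimum(js-lim[:,0],lim[:,1]-js).min(0); d=np.abs(np.diff(js,axis=0)).max()
        if d<1.5: print(az,e,k>0,az2,sg,'margin',mar.min().round(2),'step',d.round(2),'u',u.round(2))
print(bot.read_state()['t'])
E
```

```text
-0.2 0.2 False 0.4 1 margin 0.04 step 0.48 u [-0.22 -0.45 -0.87]
-0.2 0.2 False 0.6 1 margin 0.21 step 0.46 u [-0.13 -0.48 -0.87]
-0.2 0.2 True 0.4 -1 margin 0.13 step 0.41 u [-0.48  0.16 -0.87]
-0.2 0.2 True 0.6 -1 margin 0.29 step 0.41 u [-0.5   0.06 -0.87]
-0.2 0.35 False 0.4 1 margin 0.15 step 0.47 u [-0.45 -0.53 -0.71]
-0.2 0.35 False 0.6 1 margin 0.29 step 0.45 u [-0.34 -0.61 -0.71]
-0.2 0.35 True 0.2 -1 margin 0.07 step 0.42 u [-0.68  0.18 -0.71]
-0.2 0.35 True 0.4 -1 margin 0.22 step 0.46 u [-0.7   0.05 -0.71]
-0.2 0.35 True 0.6 -1 margin 0.35 step 0.42 u [-0.69 -0.09 -0.71]
0 0.2 False 0.4 1 margin 0.04 step 0.48 u [-0.22 -0.45 -0.87]
0 0.2 False 0.6 1 margin 0.21 step 0.46 u [-0.13 -0.48 -0.87]
0 0.2 True 0.4 -1 margin 0.13 step 0.41 u [-0.48  0.16 -0.87]
0 0.2 True 0.6 -1 margin 0.29 step 0.41 u [-0.5   0.06 -0.87]
0 0.35 False 0.4 1 margin 0.15 step 0.47 u [-0.45 -0.53 -0.71]
0 0.35 False 0.6 1 margin 0.29 step 0.45 u [-0.34 -0.61 -0.71]
0 0.35 True 0.2 -1 margin 0.07 step 0.42 u [-0.68  0.18 -0.71]
0 0.35 True 0.4 -1 margin 0.22 step 0.46 u [-0.7   0.05 -0.71]
0 0.35 Tru
[... 1102 characters left out ...]
 -1 margin 0.22 step 0.46 u [-0.7   0.05 -0.71]
0.4 0.35 True 0.6 -1 margin 0.35 step 0.42 u [-0.69 -0.09 -0.71]
0.6 0.2 False 0.4 1 margin 0.04 step 0.48 u [-0.22 -0.45 -0.87]
0.6 0.2 False 0.6 1 margin 0.21 step 0.46 u [-0.13 -0.48 -0.87]
0.6 0.2 True 0.4 -1 margin 0.13 step 0.41 u [-0.48  0.16 -0.87]
0.6 0.2 True 0.6 -1 margin 0.29 step 0.41 u [-0.5   0.06 -0.87]
0.6 0.35 False 0.4 1 margin 0.15 step 0.47 u [-0.45 -0.53 -0.71]
0.6 0.35 False 0.6 1 margin 0.29 step 0.45 u [-0.34 -0.61 -0.71]
0.6 0.35 True 0.2 -1 margin 0.07 step 0.42 u [-0.68  0.18 -0.71]
0.6 0.35 True 0.4 -1 margin 0.22 step 0.46 u [-0.7   0.05 -0.71]
0.6 0.35 True 0.6 -1 margin 0.35 step 0.42 u [-0.69 -0.09 -0.71]
16.775
```

View pics/d2.png

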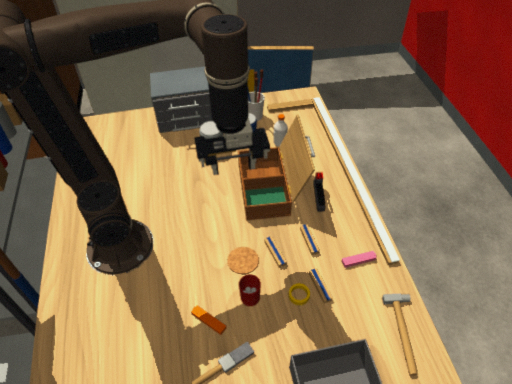

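Lid rests on its stop (behind box, ~(300,160)); the green bay is on the −y side as expected. Now the cup.

```bash
python3 - <<'E'
from seg import *
(a,A),(b,B)=cam('scene'),cam('side')
for im,C in((a,A),(b,B)):
    h,s,v=hsv(im)
    for x in blobs((h>6)&(h<14)&(s>200)&(v>120),60):
        g=on_plane(pts(x),C,20); 
        if 0<g[:,0].mean()<600 and g[:,1].mean()<0: print('orange',g.min(0).round(),g.max(0).round())
e=.3;az=.4;k=np.pi
Q=tool(az,e,k);M=Q.as_matrix()[:,2];g=CUP+[0,0,GH]+19*M
q=list(Q.as_quat())
bot.move_ptp(list(g-110*M+[0,0,120]),q); bot.line_to(list(g-110*M),150); bot.line_to(list(g),100)
s=bot.read_state();print(np.round(s['contact_force'],1),np.round(s['tcp_pos'],1),g.round(1))
bot.move_gripper(40,20); s=bot.read_state();print('w',s['width'],s['finger_force'],np.round(s['contact_force'],1))
bot.line_to(list(g+[0,0,40]),80); s=bot.read_state();print(s['width'],np.round(s['contact_force'],1),s['t'])
im,_=cam('scene'); im2,_=cam('side'); save('c1.png',np.hstack([cv2.resize(im[60:260,60:300],None,fx=1.6,fy=1.6),cv2.resize(im2[150:350,130:370],None,fx=1.6,fy=1.6)]))
E
```

```text
orange [ 232. -396.   20.] [ 327. -320.   20.]
[-0.2  0.3  0.3] [ 439.4 -283.3   54.5] [ 439.7 -282.9   54.4]
w 67.88431812971845 19.962364314123988 [-0.8 -1.2  1.8]
68.10492636672309 [ 1.1 -0.6 -1.2] 22.075
```

View pics/c1.png

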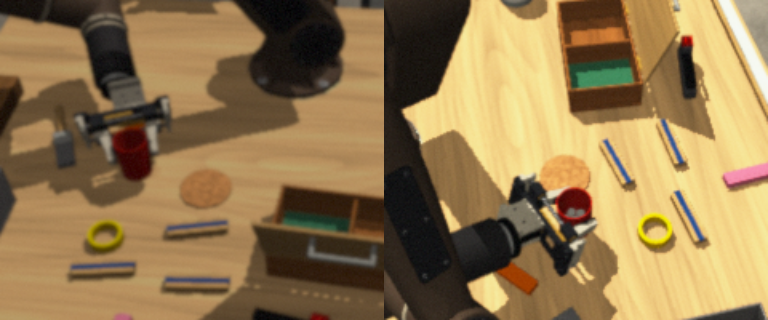

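```bash
cat > pour.py <<'E'
from h import *
import sys
e,k,az2=.3,np.pi,.6
def P(rho):
    u=pourpose(az2,e,k,-rho,np.zeros(3))[2]
    return pourpose(az2,e,k,-rho,box(5,-90,190+40*max(0,u[2])))
rs=np.arange(0,2.81,.2)
s=bot.read_state(); up=np.array(s['tcp_pos'])+[0,0,120]
for r in rs[::2]:
    p,q,u=P(r); j=bot.solve_ik(list(p),list(q)); print(round(r,1),p.round(0),u.round(2),None if j is None else np.round(j,2))
if len(sys.argv)>1:
    bot.line_to(list(up),120); p,q,u=P(0); bot.line_to(list(p),150,list(q))
    for r in rs[1:]:
        p,q,u=P(r); bot.line_to(list(p),60,list(q))
        if r>1.7: bot.pause(.15)
    s=bot.read_state(); print(s['width'],np.round(s['contact_force'],1),s['t'])
    for d in(-.25,0): 
        p,q,u=P(2.8+d); bot.line_to(list(p),100,list(q))
    bot.pause(.5); s=bot.read_state(); print(s['width'],s['t'])
    im,_=cam('scene'); im2,_=cam('side'); save('p1.png',np.hstack([cv2.resize(im[100:260,160:360],None,fx=2,fy=2),cv2.resize(im2[110:270,200:400],None,fx=2,fy=2)]))
E
python3 pour.py
```

```text
0.0 [576.  83. 194.] [0. 0. 1.] [-0.51  0.25 -0.62 -1.73 -1.05 -2.3 ]
0.4 [583.  75. 194.] [-0.23  0.29  0.93] [-0.51  0.26 -0.6  -1.72 -1.05 -1.91]
0.8 [590.  68. 192.] [-0.46  0.52  0.72] [-0.52  0.27 -0.59 -1.71 -1.05 -1.52]
1.2 [596.  64. 189.] [-0.65  0.63  0.42] [-0.52  0.29 -0.58 -1.71 -1.05 -1.11]
1.6 [600.  65. 185.] [-0.78  0.62  0.06] [-0.52  0.3  -0.57 -1.72 -1.05 -0.7 ]
2.0 [601.  69. 193.] [-0.82  0.49 -0.29] [-0.5   0.28 -0.57 -1.72 -1.04 -0.33]
2.4 [600.  76. 202.] [-0.77  0.26 -0.59] [-0.49  0.25 -0.57 -1.72 -1.02  0.04]
2.8 [595.  85. 208.] [-0.63 -0.05 -0.77] [-0.47  0.23 -0.58 -1.72 -1.01  0.43]
```

```bash
sed -i 's/box(5,-90,/box(12,-80,/' pour.py; python3 pour.py go | tail -3
```

```text
2.8 [603.  94. 208.] [-0.63 -0.05 -0.77] [-0.44  0.23 -0.57 -1.74 -0.99  0.43]
67.76142363468783 [ 0.3  0.1 -1.6] 31.9583
68.20107842980461 33.2583
```

View pics/p1.png

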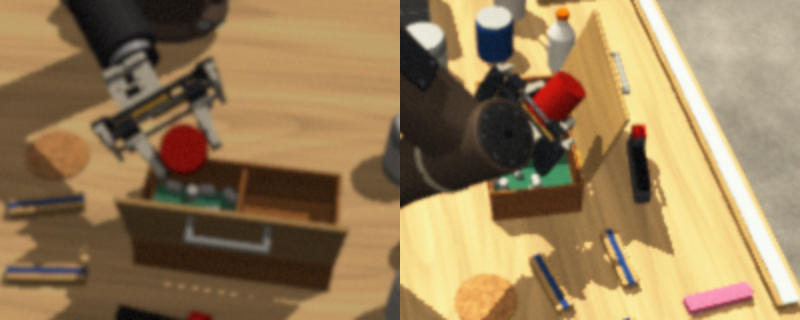

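Stand-offs lie in the green bay. Turn the cup upright and set it back at its old place for now (cleats come before the coaster in the order asked).

```bash
cat > back.py <<'E'
from h import *
exec(open('pour.py').read().split('s=bot.read_state(); up')[0])
for r in rs[::-1][1:]:
    p,q,u=P(r); bot.line_to(list(p),100,list(q))
e=.3;az=.4;k=np.pi
Q=tool(az,e,k);M=Q.as_matrix()[:,2];g=CUP+[0,0,GH]+19*M;q=list(Q.as_quat())
bot.line_to(list(g+[0,0,160]),180,q); bot.line_to(list(g+[0,0,15]),120); bot.line_to(list(g+[0,0,1]),40)
s=bot.read_state();print(np.round(s['contact_force'],1)); bot.move_gripper(88); bot.line_to(list(g-110*M),120); bot.line_to(list(g-110*M+[0,0,200]),250)
bot.move_ptp([450,-60,420],down(np.pi/2)); bot.pause(.2)
print(bot.read_state()['t'],np.round(bot.read_state()['joint_pos'],2))
E
python3 back.py; python3 - <<'E'
from seg import *
im,A=cam('scene'); im2,B=cam('side'); w,W=cam('wrist')
for b in blobs(blue(im2),30):
    c,a,L,wd=stripe(b,B)
    if 100<L<135: print('blue',c.round(1),round(a,3),round(L),round(wd))
save('p2.png',np.hstack([cv2.resize(im[100:260,100:350],None,fx=1.6,fy=1.6),cv2.resize(im2[130:290,200:400],None,fx=1.6,fy=1.6)])); 
E
```

```text
[ 0.5  0.6 -1. ]
47.25 [ 0.3  -0.09 -0.09 -0.   -1.57 -1.87]
blue [ 672.2 -118. ] 1.647 118 7
blue [ 541. -144.] 1.793 115 7
blue [ 655.5 -304. ] 1.723 116 8
```

View pics/p2.png

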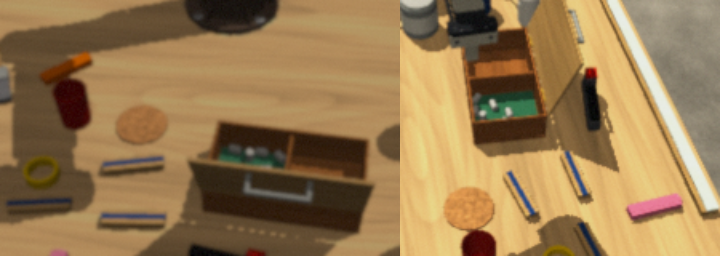

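Cup stands upright at its place, stand-offs (about five) lie on the green lining. Now the cleats, with wrist-camera measurement before each pick.

```bash
cat > cleat.py <<'E'
from seg import *
import sys
tx=lambda yaw:np.array([-np.sin(yaw),np.cos(yaw),0])
def look(c,yaw,far):
    """cleat measured from two wrist-camera places"""
    q=list(down(yaw)); o=[]
    for i,d in enumerate((60,100)):
        p=list(np.r_[c,0]-d*tx(yaw)+[0,0,230]); (bot.move_ptp(p,q) if i==0 else bot.line_to(p,200)); bot.pause(.25)
        im,C=cam('wrist'); b=[]
        for x in blobs(blue(im),60):
            m=stripe(x,C)
            if 85<m[2]<140 and np.hypot(*(m[0]-c))<60: b.append((np.hypot(*(m[0]-c)),m,x))
        if not b: save('miss.png',im); raise SystemExit('no cleat seen')
        d0,m,x=min(b,key=lambda t:t[0]); px=proj([[*m[0],20]],C)[0]; o.append((m,px,C))
    T=tri(o[0][1],o[0][2],o[1][1],o[1][2]); print('views',[(m[0].round(1),round(m[1],3),round(m[2])) for m,_,_ in o],'tri',T.round(1))
    return o[1][0][0],o[0][0][1]
def run(c,a,shift,ty,zfloor):
    yaw=a+np.pi/2; c,a=look(np.array(c,float),yaw,0); yaw=a+np.pi/2
    g=np.r_[c,0]+shift*np.array([np.cos(a),np.sin(a),0]); s=(np.r_[c,0]-g)@tx(yaw)
    bot.move_gripper(52,20); q=list(down(yaw)); bot.line_to(list(g+[0,0,90]),250,q); bot.line_to(list(g+[0,0,2.5]),100)
    print('f',np.round(bot.read_state()['contact_force'],1)); bot.move_gripper(20,20); w=bot.read_state()['width']; print('w',w)
    if w<27: bot.line_to(list(g+[0,0,120]),200); raise SystemExit('missed')
    bot.line_to(list(g+[0,0,190]),200)
    yp=YAW+np.pi/2; yp=min((yp,yp+np.pi),key=lambda y:abs(bot.solve_ik(list(box(0,ty,190)),list(down(y)))[5]))
    t=box(0,ty,0)-s*tx(yp); bot.move_ptp(list(t+[0,0,190]),list(down(yp)))
    print('held',bot.read_state()['width']); bot.line_to(list(t+[0,0,zfloor+11]),100); print('f',np.round(bot.read_state()['contact_force'],1))
    bot.move_gripper(37); bot.line_to(list(t+[0,0,190]),200); print('t',bot.read_state()['t'])
E
python3 - <<'E'
from cleat import *
run((541,-143),1.80,0,100,8.5)
im,C=cam('side')
for b in blobs(blue(im),30):
    c,a,L,wd=stripe(b,C)
    if 90<L<135: print('blue',c.round(1),round(a,3),round(L))
save('q1.png',cv2.resize(im[100:320,190:400],None,fx=2,fy=2))
E
```

```text
views [(array([ 540.9, -144.4]), np.float64(1.796), 119), (array([ 540.7, -144.3]), np.float64(1.799), 120)] tri [ 540.8 -144.4   18.4]
f [0.5 0.3 1.3]
w 30.067459307233687
held 29.755753558138196
f [ 0.6 -0.  -0.3]
t 59.05
blue [550.5 498.8] 1.573 125
blue [ 672.2 -118. ] 1.647 118
blue [ 655.6 -304.6] 1.724 117
```

View pics/q1.png

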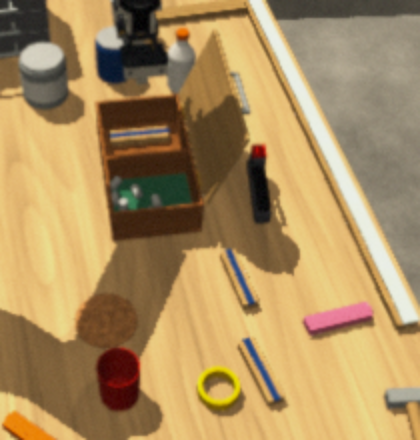

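First cleat lies in the plain bay (140,133), the cup is empty; two cleats remain. Continue.

```bash
python3 - <<'E'
from cleat import *
run((672,-118),1.647,0,47,8.5)
im,C=cam('side')
for b in blobs(blue(im),30):
    c,a,L,wd=stripe(b,C)
    if 90<L<135: print('blue',c.round(1),round(a,3),round(L)); t=(c,a) if c[1]<0 else 0
E
```

```text
views [(array([ 672.3, -119. ]), np.float64(1.657), 120), (array([ 672.3, -118.6]), np.float64(1.652), 119)] tri [ 672.3 -118.9   16.1]
f [-0.4  0.3  0.3]
w 29.66526190858141
held 31.49516235366858
f [ 0.4  0.6 -0.4]
t 69.8583
blue [550.9 498.8] 1.552 124
blue [ 655.6 -304.6] 1.724 117
```

```bash
python3 - <<'E'
from cleat import *
run((655.6,-304.6),1.724,25,48,28.5)
bot.move_ptp([400,0,420],down(np.pi/2))
im,C=cam('side'); sc,_=cam('scene')
for b in blobs(blue(im),30):
    c,a,L,wd=stripe(b,C); print('blue',c.round(1),round(a,3),round(L))
h,s,v=hsv(sc); 
save('q2.png',np.hstack([cv2.resize(im[130:300,200:370],None,fx=2.3,fy=2.3),cv2.resize(sc[140:260,200:360],None,fx=2.3,fy=391/120)]))
E
```

```text
views [(array([ 655.9, -305.2]), np.float64(1.726), 118), (array([ 655.9, -305.7]), np.float64(1.726), 120)] tri [ 655.9 -305.3   25.3]
f [ 0.3 -0.2 -0. ]
w 29.643903379110725
held 29.99285320082032
f [-0.4  0.5 -0.2]
t 81.3083
blue [ 791.2 1010.9] 2.244 524
blue [584.8 503.4] 1.5 102
blue [-545.   697.4] 1.913 229
blue [-308.4 -138. ] 2.209 149
```

View pics/q2.png

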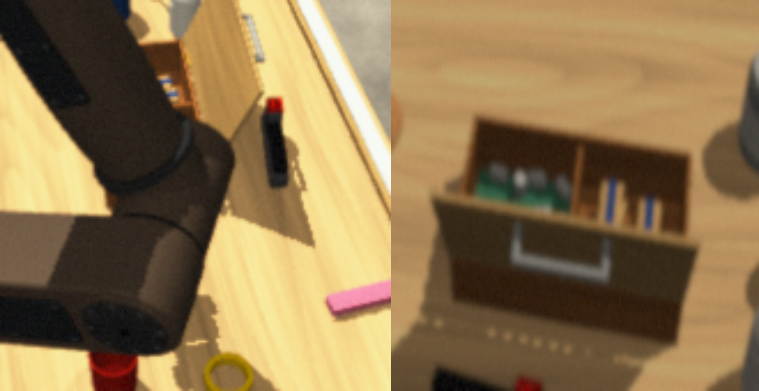

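Cleats: two side by side with the third stacked on the left one, all inside the bay. Now measure the coaster and cup, using the saved first pictures and a fresh scene view.

```bash
python3 - <<'E'
from seg import *
A,B=cam('scene'),cam('side')
E={}
for n,(cur,C),p in(('s0',A,(188,177)),('d0',B,(243,260))):
    im=cv2.cvtColor(cv2.imread(f'pics/{n}.png'),cv2.COLOR_BGR2RGB); f=im.astype(float)
    x,y=p; ref=np.median(im[y-5:y+6,x-5:x+6].reshape(-1,3),0); hh,s,v=hsv(im); 
    lab=cv2.cvtColor(cv2.GaussianBlur(im,(3,3),0),cv2.COLOR_RGB2LAB).astype(int); a=lab[...,1]
    win=np.zeros(a.shape,bool); win[y-20:y+21,x-24:x+25]=1
    thr=(np.median(a[y-5:y+6,x-5:x+6])+np.median(a[win]))/2 if 0 else None
    _,m=cv2.threshold(a[y-20:y+21,x-24:x+25].astype(np.uint8),0,255,cv2.THRESH_OTSU); M=np.zeros(a.shape,np.uint8); M[y-20:y+21,x-24:x+25]=m
    b=[q for q in blobs(M>0) if q[y,x]][0]; P=pts(b); g=on_plane(P,C,5); E[n]=P.mean(0)
    (cx,cy),rr=cv2.minEnclosingCircle(g[:,:2].astype(np.float32)); print(n,'centroid',g.mean(0).round(1),'circle',round(cx,1),round(cy,1),round(rr,1),'area r',np.ptp(g,0).round(0)); 
print('tri',tri(E['s0'],A[1],E['d0'],B[1]).round(1))
im,C=A; h,s,v=hsv(im); r=[b for b in blobs(((h<6)|(h>174))&(s>150)&(v>40),200)]
for b in r: print('cup now',pts(b).mean(0),on_plane([pts(b).mean(0)],C,45).round(1))
E
```

```text
s0 centroid [ 431.1 -146.3    5. ] circle 429.6 -146.3 55.6 area r [110. 108.   0.]
d0 centroid [ 425.9 -161.1    5. ] circle 436.7 -167.6 77.9 area r [107. 145.   0.]
tri [ 424.7 -151.4   -6.3]
cup now [63.04672897 33.31464174] [[-359.2 -870.9   45. ]]
cup now [404.87319885  49.96829971] [[-356.8  664.3   45. ]]
cup now [144.78308026 163.85900217] [[ 420.6 -291.4   45. ]]
```

```bash
python3 - <<'E'
from seg import *
bot.move_ptp([430,-85,330],down(np.pi)); bot.move_gripper(88)
for y in(-85,-45):
    bot.line_to([430,y,330],200); bot.pause(.25); im,C=cam('wrist'); save(f'wc{y}.png',im)
    p=proj([[430,-146,5]],C)[0]; x,yy=p.astype(int); a=cv2.cvtColor(cv2.GaussianBlur(im,(5,5),0),cv2.COLOR_RGB2LAB)[...,1]
    x0,y0=max(x-60,0),max(yy-50,0); w=a[y0:yy+50,x0:x+60]; _,m=cv2.threshold(w,0,255,cv2.THRESH_OTSU); M=np.zeros(a.shape,np.uint8); M[y0:yy+50,x0:x+60]=m
    bs=[b for b in blobs(M>0,200)]; b=max(bs,key=lambda b:b.sum())
    cn=max(cv2.findContours(b.astype(np.uint8),0,1)[0],key=len)[:,0].astype(float); g=on_plane(cn,C,5)
    print('px',p.round(),len(pts(b))); (cx,cy),r=cv2.minEnclosingCircle(g[:,:2].astype(np.float32)); print(round(cx,1),round(cy,1),round(r,1),np.ptp(g,0).round(), 'mid',((g.max(0)+g.min(0))/2).round(1))
    h,s,v=hsv(im)
    for b in blobs(((h<6)|(h>174))&(s>150)&(v>40),200):
        q=pts(b); print('red',q.min(0),q.max(0),on_plane([q.mean(0)],C,45).round(0))
E
```

```text
px [260. 130.] 3143
425.3 -150.3 56.4 [111. 108.   0.] mid [ 425.4 -151.1    5. ]
red [242.   0.] [291.  59.] [[ 421. -300.   45.]]
px [260. 107.] 3322
425.5 -149.9 56.3 [109. 108.   0.] mid [ 425.4 -150.4    5. ]
red [243.   0.] [289.  34.] [[ 422. -277.   45.]]
```

View pics/wc-45.png

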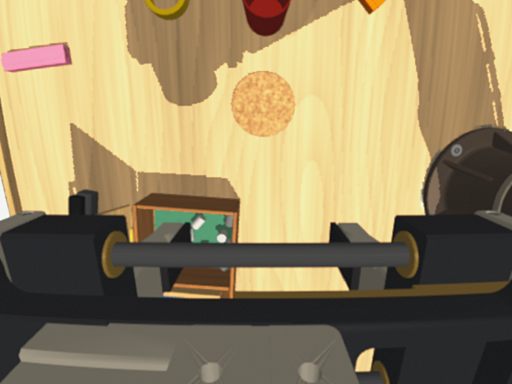

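Coaster at pixel (263,104); both wrist views put it at (425.4,−150), radius 56. Check the cup's position from above once more, then move it.

```bash
python3 - <<'E'
from seg import *
bot.move_ptp([423,-215,330],down(np.pi))
res=[]
for y in(-215,-190):
    bot.line_to([423,y,330],200); bot.pause(.25); im,C=cam('wrist'); h,s,v=hsv(im)
    b=max(blobs(((h<8)|(h>172))&(s>120)&(v>25),200),key=lambda b:b.sum()); q=pts(b); print(q.min(0),q.max(0))
    # widest row belongs to the rim circle (nearest the camera)
    rows=[(np.ptp(q[q[:,1]==r,0]),r) for r in np.unique(q[:,1])]; wmax=max(rows)[0]; rr=np.mean([r for w,r in rows if w>=wmax-1]); qq=q[abs(q[:,1]-rr)<3]
    m=np.array([(qq[:,0].min()+qq[:,0].max())/2,rr]); res.append((m,C)); print(m,wmax,on_plane([m],C,90).round(1), on_plane([[qq[:,0].min(),rr],[qq[:,0].max(),rr]],C,90).round(1).tolist())
print('tri',tri(*res[0],*res[1]).round(1))
save('wcup.png',im[:260])
E
```

```text
[238.  95.] [284. 143.]
[261. 120.] 46.0 [[ 421.6 -291.6   90. ]] [[454.7, -291.6, 90.0], [388.6, -291.7, 90.0]]
[238.  77.] [284. 126.]
[261.  101.5] 46.0 [[ 421.4 -292.8   90. ]] [[454.0, -292.9, 90.0], [388.8, -292.9, 90.0]]
tri [ 421.6 -291.3  109. ]
```

View pics/wcup.png

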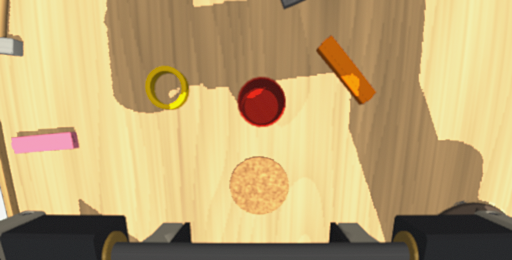

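Cup empty and upright at (261,101), measured (421.5,−291.5). Move it by the measured offset to the coaster.

```bash
python3 - <<'E'
from seg import *
c=np.array([421.7,-291,0]); d=np.array([3.9,141.3,0])
Q=tool(.4,.3,np.pi);M=Q.as_matrix()[:,2];q=list(Q.as_quat());g=c+[0,0,GH]+19*M
bot.move_gripper(88); bot.move_ptp(list(g-110*M+[0,0,130]),q); bot.line_to(list(g-110*M),150); bot.line_to(list(g),100)
bot.move_gripper(40,15); print(bot.read_state()['width'])
bot.line_to(list(g+[0,0,60]),120); bot.line_to(list(g+d+[0,0,60]),150); bot.line_to(list(g+d+[0,0,14]),80); bot.line_to(list(g+d+[0,0,5.7]),25)
bot.pause(.2); print(np.round(bot.read_state()['contact_force'],1)); bot.move_gripper(88); bot.line_to(list(g+d-110*M),100); bot.line_to(list(g+d-110*M+[0,0,200]),250)
bot.move_ptp([423,-40,330],down(np.pi)); bot.pause(.3)
im,C=cam('wrist'); s,_=cam('scene'); w,_=cam('side'); print(bot.read_state()['t'])
h,sa,v=hsv(im); b=max(blobs(((h<8)|(h>172))&(sa>120)&(v>25),200),key=lambda b:b.sum()); qq=pts(b); m=(qq.max(0)+qq.min(0))/2; print(qq.min(0),qq.max(0),on_plane([m],C,80).round(1))
save('f.png',np.vstack([np.hstack([cv2.resize(im[:200],(400,156)),cv2.resize(im[max(int(m[1])-40,0):int(m[1])+40,int(m[0])-100:int(m[0])+100],(400,156))]),np.hstack([cv2.resize(s[90:340],(400,195*1)),cv2.resize(w[90:340],(400,195))])]))
E
```

```text
68.8318660849935
[-0.3  0.4 -0.6]
103.675
[233.  69.] [282. 120.] [[ 426.2 -153.5   80. ]]
```

View pics/f.png

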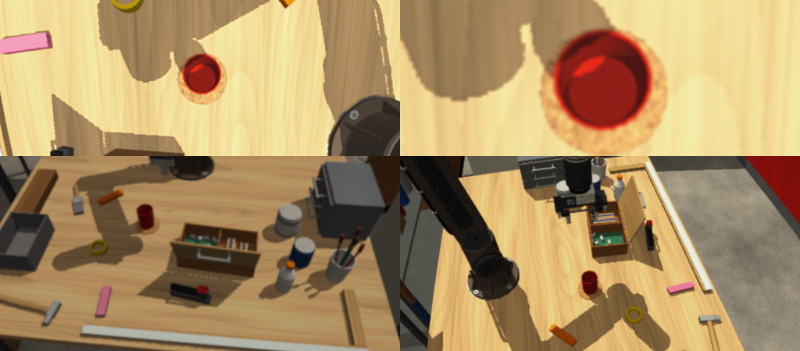

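Cup stands upright, empty, centred on the coaster; cleats and stand-offs are in their bays, lid open, bystanders untouched. Hand in.

```bash
python3 -c "
from plant import bot
print(bot.close_job())"
```

```text
the job is handed in; nothing more can be done
None
```

I handed the job in at about 104 s on the robot's clock; the final pictures show the lid open on its stop, the stand-offs in the green bay, all three cleats in the plain bay (one stacked on another), the empty cup upright on the coaster, and the tape, stapler, tins and glue where they were.

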